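# Flip the make-up mirror to its light-ring face

## Robot

A 6-joint arm with a two-finger parallel gripper is mounted at the origin on the work surface. World frame = base frame: x ahead of the robot, y to its left, z up, the work surface at z = 0. Lengths are in m, angles in rad, forces in N, time in s.
With the tool pointing down it reaches from about 0.2 to 0.875 m from the base axis. Payload 3.4 kg.
Tool frame: the origin (TCP) lies between the finger pads; the fingertips stand 25 mm ahead of it and the grasp point (between the pads) lies 6 mm ahead of it (r.nose_length is the z of the fingertips in the tool frame, in m); z points along the fingers, y is the line along which they close (so a half turn about z gives the same grasp; the last joint's range is limited). The gripper opens to 94 mm and grips with 3 to 60 N. Pads are 16 mm wide; open, the fingers measure 119 mm over their backs; the gripper's body (75 mm by 177 mm) begins 78 mm behind the grasp point.
Start: joints at [-1.327, 0.276, 1.505, -0, 1.361, -0.121], TCP at [0.205, -0.537, 0.23] pointing down, gripper open.
Joint ranges: [-2.89, 2.89], [-0.75, 2.08], [0.22, 2.7], [-1.18, 4.32], [0.11, 2.71], [-2.7, 2.7]. Speed limits (rad/s): [2.57, 2.57, 3.14, 3.14, 3.14, 3.14].

## Interface

Orientations are given as a unit quaternion [w, x, y, z].
In Python, from plant import r, gripper_to, inverse_kinematics, vision, models, telemetry gives the robot as it stands. Calls block until the motion is done:
- r.move_to(position, orientation): joint-space move of the TCP to a pose.
- r.move_l(position, rot=None, vel=0.15, guard=None): straight line of the TCP; rot=None keeps the orientation; vel is the mean speed in m/s. With guard (N) it stops when the force on the tool has changed by that much, and returns True; else False.
- r.movej(angles): joint-space move.
- gripper_to(opening, f_grip=None): finger opening in m; f_grip is the grip in N (None keeps the last); returns when the fingers have stopped.
- r.hold(seconds).
- inverse_kinematics(position, orientation): joint angles nearest the present ones, or None.
- vision.snapshot(name): name is "scene" or "top" or "wrist"; returns the picture (480x640x3 uint8, red, green, blue); there is no depth.
- vision.get_calibration(name): a dict with "fx", "fy", "cx", "cy" (pixels), "D" ([k1, k2, p1, p2, k3] as OpenCV has them; the pictures are not rectified), "position" and "orientation" of the camera in the world. Camera axes: x right, y down, z forward; pixel columns grow to the right and rows downward; lengths in m; the calibration is good to about 2 mm. A picture is of the moment at which its call begins: read the wrist's pose just before it. get_calibration takes no time and is no camera call; for the wrist camera it gives the pose at the moment of the call.
A pose or a line that the arm cannot do raises r.PlanningError and nothing moves.
- r.sign_off(): hands the job in; it is judged then, once.
Trained networks look in the newest picture that a camera, given by its name, has taken for a name from the list of things; names that differ only in an ending like _2 or _b are one class to them, and where a whole thing is asked for, a point or a joint stands for the part that bears it (a point fixed in the world has none). Each returns a list of dicts, best first, with "score" (0 to 1); they miss things now and then, are a little off and sometimes report something else, mostly with a low value. They report only what shows in the picture. A call takes as long as a camera call.
- models.boxes_of(thing, camera): "at" ([x, y, z] in m, in world coordinates, good to about 4 mm: the middle of the surface that is visible of it).
- models.regions_of(thing, camera): "pixels" (480x640 bool, what is visible of it).
- models.mark_of(thing, camera): "at" ([x, y, z] in m, in world coordinates, good to about 4 mm: a listed point, or the origin of a listed thing).
Readings, each from a call of its own:
- telemetry.current_t(): time.
- telemetry.current_joints(): joint angles.
- telemetry.current_dq(): joint speeds.
- telemetry.current_joint_efforts(): joint torques, N m.
- telemetry.current_ee_pos(): TCP position.
- telemetry.current_tool_rot(): TCP orientation.
- telemetry.current_wrist_force(): force on the tool from outside, world axes, zero at the start.
- telemetry.current_torque(): the same for the moment, N m.
- telemetry.current_opening(): finger opening in m.
- telemetry.current_finger_force(): force on a finger pad.
Only numpy, scipy, OpenCV 4.12 (cv2) and the standard library are available. Lean on these libraries where they do the work, as an engineer would, in place of code of your own. Each camera call takes 0.05 s, during which the arm holds its last target. There are 200 camera calls.

## Task

The round make-up mirror on the desk shows its plain face to the chair (the side away from the robot); flip it over in its fork by gently pushing on the disc with the fingertips, so that the face with the frosted light ring looks at the chair, and leave the mirror standing upright. Do not pinch or lift the mirror: the stand stays standing where it is, and the flask, spray bottle and cream jar are left alone.

Things in the scene. Friction and masses are not known exactly. Their poses are not given: they have to be found in the camera images.
- mirror_stand: Loose mirror stand (0.7 kg + 0.22 kg disc): white round base 160 mm across, 16 high; slim stem; half-round wire fork (9 mm rod, 89 mm radius) in the stand's y-z plane, open at the top, lowest at 111 mm. Origin: centre of its underside, on the desk; z up, y left, x square to the fork, from the robot's side to the chair's. It tips at about 2 N on a blocked disc; push within 0.1 m/s.
- pivot (a point): Middle of the disc, on the hinge axis (the stand's y), 200 mm above the desk, straight above the stand's origin; part of the stand. The disc is 150 mm across and 14 mm thick, with a metal rim, balanced on the axis, and yields to about 1 N at its rim. Push along its arc: a straight level push on the edge of a strongly tilted disc can jam by friction and tip the stand.
- left_pin (a point): Left hinge pin, on the hinge axis 90 mm from the pivot along the stand's +y; part of the stand. The hinge bosses at both sides reach 98 mm from the pivot.
- mirror (a joint): Turn of the disc about the hinge, rad. 0: upright, plain face to the stand's +x (chair). It grows as the top edge goes to +x and down: at 1.57 flat, that edge on the +x side; at 3.14 (or -3.14) upright, light ring to the chair. Turns over either way, over half a turn, with light friction (0.05 N m); stays where left. Starts within 0.5 of upright.
- flask: Bystander: pale green flask with white lid, 68 mm across, 185 mm high, standing loose beside the mirror. Origin: centre of its underside.
- spray_bottle: Bystander: small clear spray bottle, 38 mm across, 114 mm high, standing loose beside the mirror. Origin: centre of its underside.
- cream_jar: Bystander: squat white jar with lid, 60 mm across, 45 mm high, standing loose beside the mirror. Origin: centre of its underside.
- ring_glass: The glass of the light-ring face: a mirror 100 mm across within a white frosted ring 21 mm wide, 142 mm in all, 2 mm thick, on the disc's metal rim. Turns with the disc; origin 6 mm from the pivot, on this face's side, and its own -x points out of the face.
- plain_glass: The glass of the plain face: one mirror over its whole 142 mm, 2 mm thick, on the disc's metal rim. Turns with the disc; origin 6 mm from the pivot, on this face's side, and its own +x points out of the face.

How it is judged:
By the outcome, as a careful person would: the job done as asked, in the order asked, and still so for the second after the job is handed in, with the robot touching nothing.
It also fails if it takes over 54 s, if anything falls off the work surface, if the arm or the gripper's body presses on something with over 40 N, if the wrist force passes 120 N, or if a joint passes its speed limit or range.

## Working session

There is one attempt and no reset: what is moved stays moved. The work goes in short steps, each a Python script; the robot and the scene stay as the last script left them, time stands still between calls to the robot, and variables do not carry over. Pictures are saved under pics/ and viewed, at most 10 in all, crops included, and the job is handed in when it is done.

```bash
mkdir -p pics; ls
python3 - <<'E'
from plant import r, vision, models, telemetry
import cv2,numpy as np
ims=[]
for c in ["scene","top"]:
    im=vision.snapshot(c); ims.append(im)
    for t in ["mirror_stand","pivot","left_pin","flask","spray_bottle","cream_jar","ring_glass","plain_glass"]:
        m=models.mark_of(t,c); print(c,t,[(np.round(d["at"],3).tolist(),round(d["score"],2)) for d in m[:2]])
    k=vision.get_calibration(c); print(k["position"],k["orientation"])
for c,im in zip("st",ims): cv2.imwrite(f"pics/{c}0.png",im[:,:,::-1])
print(telemetry.current_t(),r.nose_length)
E
```

```text
pics
scene mirror_stand []
scene pivot [([0.579, -0.012, 0.202], 0.96)]
scene left_pin [([0.595, 0.076, 0.202], 0.7), ([0.582, -0.009, 0.196], 0.62)]
scene flask []
scene spray_bottle [([0.575, -0.209, 0.001], 0.79)]
scene cream_jar [([0.488, -0.217, 0.002], 0.97)]
scene ring_glass []
scene plain_glass []
[1.22027014 0.3632216  0.79261989] [-0.2020589   0.46636241  0.79215375 -0.33789162]
top mirror_stand [([0.572, -0.013, -0.001], 0.97)]
top pivot [([0.58, -0.011, 0.202], 0.67)]
top left_pin [([0.597, 0.08, 0.201], 0.73)]
top flask [([0.573, 0.213, 0.002], 0.57), ([0.574, -0.209, -0.001], 0.35)]
top spray_bottle [([0.572, -0.208, 0.0], 0.76)]
top cream_jar [([0.484, -0.219, 0.001], 0.59)]
top ring_glass [([0.573, -0.006, 0.202], 0.91)]
top plain_glass [([0.574, 0.213, 0.001], 0.55), ([0.572, -0.005, 0.2], 0.39)]
[0.46429967 0.03589995 0.95966311] [ 0.04856743 -0.70024869  0.70981927 -0.05873313]
0.9 0.025
```

View pics/s0.png

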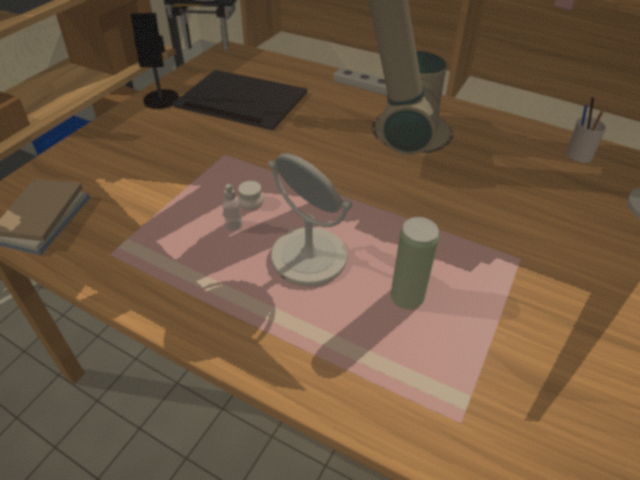

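View pics/t0.png

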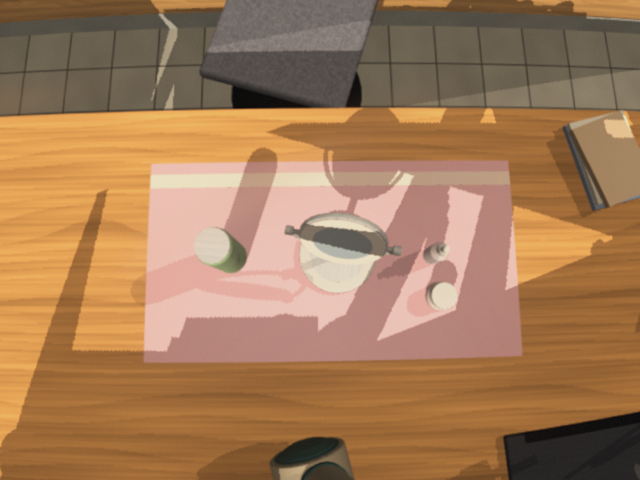

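```bash
cat > h.py <<'E'
import numpy as np, cv2
from scipy.spatial.transform import Rotation as R
from plant import vision
def proj(P,c,k=None):
    k=k or vision.get_calibration(c); q=k["orientation"]; M=R.from_quat(np.r_[q[1:],q[0]]).as_matrix().T
    K=np.array([[k["fx"],0,k["cx"]],[0,k["fy"],k["cy"]],[0,0,1.]])
    return cv2.projectPoints(np.asarray(P,float).reshape(-1,3),cv2.Rodrigues(M)[0],-M@np.array(k["position"]),K,np.array(k["D"],float))[0][:,0]
def disc(piv,yaw,a,off=0,rad=.075):
    t=np.linspace(0,2*np.pi,60); L=np.c_[np.full(60,off),rad*np.cos(t),rad*np.sin(t)]
    return R.from_euler('z',yaw).apply(R.from_euler('y',a).apply(L))+piv
E
python3 - <<'E'
from h import *
P=np.array([.578,-.0115,.2]); yaw=-np.arctan2(.016,.0895)
out=[]
for c,x0,y0 in [("scene",230,130),("top",270,190)]:
    im=cv2.imread(f"pics/{c[0]}0.png")[y0:y0+150,x0:x0+140]
    big=cv2.resize(im,None,fx=2.8,fy=2.8,interpolation=3); b2=big.copy()
    for a,col in [(-.4,(255,0,0)),(.0,(0,255,0)),(.4,(0,0,255))]:
        cv2.polylines(b2,[((proj(disc(P,yaw,a),c)-[x0,y0]+.5)*2.8).astype(int)],True,col,1)
    out.append(np.vstack([big,b2]))
o=np.hstack(out); cv2.imwrite("pics/z0.png",cv2.resize(o,(560,600)))
E
```

```text
(no output)
```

View pics/z0.png

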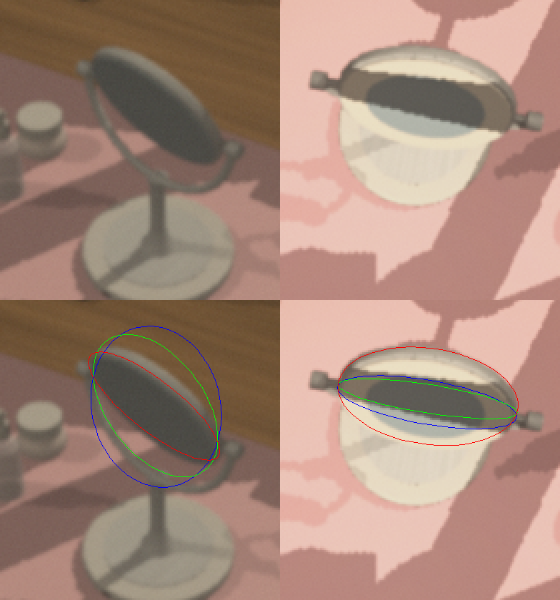

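```bash
cat >> h.py <<'E'
from plant import r, gripper_to, inverse_kinematics, telemetry, models
P=np.array([.5785,-.0115,.2]); YAW=-.177
X=np.array([np.cos(YAW),np.sin(YAW),0]); Z=np.array([0,0,1.])
def quat(half): q=(R.from_euler('z',YAW+half*np.pi)*R.from_euler('x',np.pi)).as_quat(); return np.r_[q[3],q[:3]]
def tcp(c): return P+c[0]*X+(c[1]+.025)*Z       # c: centre of the fingertip box, stand (x,z) about the pivot
def c1(a,rho=.06,gap=0):                          # tip resting on the ring face at disc angle a
    u=np.array([np.sin(a),np.cos(a)]); n=np.array([-np.cos(a),np.sin(a)])
    return rho*u+(.007+.008*abs(n[0])+gap)*n
E
python3 - <<'E'
from h import *
for h in (0,1):
    for c in (np.array([c1(.15)[0],.14]),c1(.15),c1(1.5),c1(2.65),np.array([-.08,.14])):
        q=inverse_kinematics(tcp(c),quat(h)); print(h,None if q is None else np.round(q,2))
print(np.round(telemetry.current_tool_rot(),3))
E
```

```text
0 [-0.14  0.23  1.24 -0.    1.67  1.61]
0 [-0.14  0.25  1.41 -0.    1.49  1.61]
0 [-0.14  0.37  1.35 -0.    1.42  1.6 ]
0 [-0.14  0.37  1.49 -0.    1.28  1.61]
0 [-0.13  0.11  1.39 -0.    1.64  1.61]
1 [-0.14  0.23  1.24  0.    1.67 -1.53]
1 [-0.14  0.25  1.41  0.    1.49 -1.53]
1 [-0.14  0.37  1.35  0.    1.42 -1.54]
1 [-0.14  0.37  1.49  0.    1.28 -1.54]
1 [-0.13  0.11  1.39  0.    1.64 -1.53]
[0.    0.983 0.181 0.   ]
```

Run:
```python
from h import *
q=quat(1)
gripper_to(0.0)
p=np.array(telemetry.current_ee_pos()); r.move_l([p[0],p[1],.40],vel=.3)
r.move_to(tcp([c1(.15)[0],.16]),q)
r.move_l(tcp(c1(.15)),vel=.12)
f0=np.array(telemetry.current_wrist_force())
for a in np.arange(.35,1.36,.25):
    r.move_l(tcp(c1(a)),vel=.04); print(round(a,2),np.round(np.array(telemetry.current_wrist_force())-f0,2))
print(telemetry.current_t(),telemetry.current_opening())
o=[]
for c,x0,y0 in [("scene",200,100),("top",250,170)]:
    im=vision.snapshot(c)[y0:y0+180,x0:x0+180,::-1]; o.append(cv2.resize(im,(390,390)))
cv2.imwrite("pics/a1.png",np.hstack(o))
```

```text
0.35 [ 1.03 -0.16 -0.53]
0.6 [ 0.81 -2.15  0.25]
0.85 [ 1.63 -0.05 -0.01]
1.1 [ 0.05 -0.6  -0.21]
1.35 [ 0.94 -0.4   0.54]
9.0333 6.445555679125063e-05
```

View pics/a1.png

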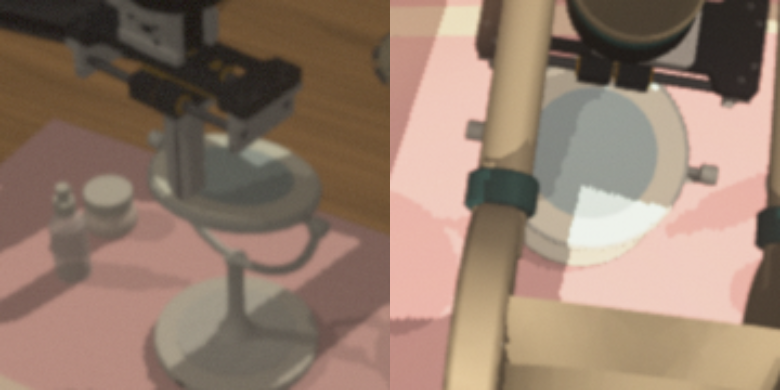

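The disc is nearly flat with the fingertip on the ring face at its chair edge. The stand is unmoved, so I'm continuing along the arc.

Run:
```python
from h import *
f0=np.array(telemetry.current_wrist_force())
for a in [1.57,1.8,2.05,2.3,2.5,2.65]:
    r.move_l(tcp(c1(a,.06 if a<2 else .055)),vel=.04); print(round(a,2),np.round(np.array(telemetry.current_wrist_force())-f0,2))
c=c1(2.65,.055)+[.03,.0]
r.move_l(tcp(c),vel=.15); r.move_l(tcp([c[0],.13]),vel=.25)
r.move_l(tcp([-.1,.13]),vel=.3)
print(telemetry.current_t())
o=[]
for cc,x0,y0 in [("scene",200,100),("top",250,170)]:
    im=vision.snapshot(cc)[y0:y0+180,x0:x0+180,::-1]; o.append(cv2.resize(im,(390,390)))
    for t in ("mirror_stand","pivot","left_pin"): print(cc,t,[np.round(d["at"],3).tolist() for d in models.mark_of(t,cc)[:1]])
cv2.imwrite("pics/a2.png",np.hstack(o))
```

```text
1.57 [-0.1   1.37  1.52]
1.8 [-0.35  1.11 -0.57]
2.05 [-0.33  1.07  0.6 ]
2.3 [ 0.12  0.15 -0.11]
2.5 [-0.62  1.22  0.19]
2.65 [-0.74  1.18  1.19]
13.6833
scene mirror_stand [[0.577, -0.011, 0.004]]
scene pivot [[0.579, -0.01, 0.199]]
scene left_pin [[0.595, 0.075, 0.202]]
top mirror_stand []
top pivot []
top left_pin []
```

View pics/a2.png

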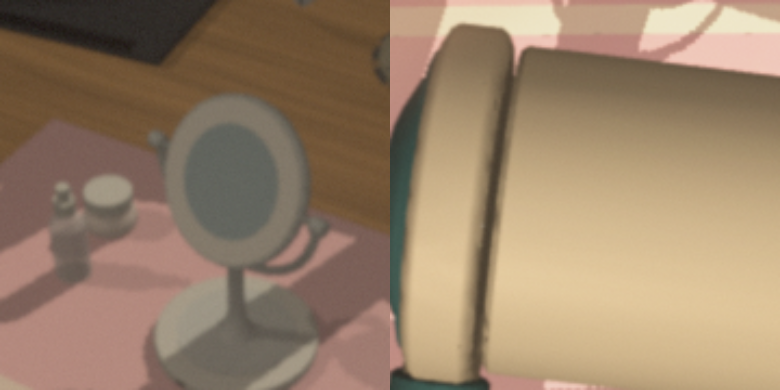

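The ring face is toward the chair and leaning back. Next I push the upper rim forward from the robot's side.

Run:
```python
from h import *
def c2(t): return np.array([-.075*np.sin(t)-.007*np.cos(t)-.008,.075*np.cos(t)-.02])
s=c2(.65); r.move_l(tcp([-.1,s[1]]),vel=.2)
f0=np.array(telemetry.current_wrist_force())
for t in [.65,.45,.3,.15,.02]:
    r.move_l(tcp(c2(t)),vel=.06 if t>.6 else .04); print(t,np.round(np.array(telemetry.current_wrist_force())-f0,2))
r.move_l(tcp(c2(.02)-[.08,0]),vel=.15); r.move_l(tcp([-.1,.15]),vel=.25)
p=np.array([.35,-.4,.4]); r.move_to(p,quat(1))
print(telemetry.current_t())
o=[]
for cc,x0,y0 in [("scene",200,100),("top",250,170)]:
    im=vision.snapshot(cc)[y0:y0+180,x0:x0+180,::-1]; b=cv2.resize(im,(390,390)); b2=b.copy()
    for a,col in [(-.15,(255,0,0)),(0,(0,255,0)),(.15,(0,0,255))]:
        cv2.polylines(b2,[((proj(disc(P,YAW,a),cc)-[x0,y0]+.5)*390/180).astype(int)],True,col,1)
    o.append(np.vstack([b,b2]))
    for t in ("mirror_stand","pivot","left_pin","ring_glass","plain_glass","flask","spray_bottle","cream_jar"): print(cc,t,[np.round(d["at"],3).tolist() for d in models.mark_of(t,cc)[:1]])
cv2.imwrite("pics/a3.png",cv2.resize(np.hstack(o),(600,600)))
```

```text
0.65 [-0.99  0.84 -0.89]
0.45 [-1.46 -0.11 -1.5 ]
0.3 [-1.02  0.54 -0.86]
0.15 [-0.24  1.21 -1.07]
0.02 [-0.45 -0.37 -0.36]
20.0583
scene mirror_stand [[0.578, -0.013, 0.004]]
scene pivot [[0.58, -0.01, 0.201]]
scene left_pin [[0.593, 0.078, 0.203]]
scene ring_glass [[0.586, -0.01, 0.199]]
scene plain_glass []
scene flask [[0.573, 0.209, 0.0]]
scene spray_bottle [[0.572, -0.207, 0.001]]
scene cream_jar [[0.488, -0.215, 0.002]]
top mirror_stand [[0.572, -0.016, 0.003]]
top pivot [[0.578, -0.01, 0.201]]
top left_pin [[0.597, 0.081, 0.2]]
top ring_glass [[0.582, -0.01, 0.195]]
top plain_glass [[0.567, -0.007, 0.202]]
top flask [[0.574, 0.211, 0.002]]
top spray_bottle [[0.573, -0.205, 0.002]]
top cream_jar [[0.487, -0.217, 0.004]]
```

View pics/a3.png

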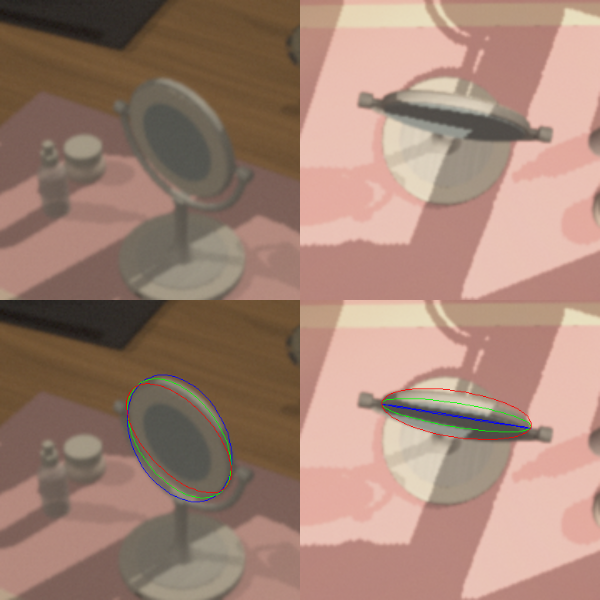

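Run:
```python
from h import *
o=[]
for cc,x0,y0,off,rad in [("scene",250,140,.007,.05),("top",290,205,-.007,.071)]:
    im=vision.snapshot(cc); k=4
    W=100; b=cv2.resize(im[y0:y0+75,x0:x0+W,::-1],None,fx=k,fy=k,interpolation=3); b2=b.copy()
    for a,col in [(-.0,(255,0,0)),(.12,(0,255,0)),(.24,(0,0,255))]:
        cv2.polylines(b2,[((proj(disc(P,YAW,a,off,rad),cc)-[x0,y0]+.5)*k).astype(int)],True,col,1)
    o.append(np.vstack([b,b2]))
    print(cc)
    for a in np.arange(-.1,.31,.1):
        e=cv2.fitEllipse(proj(disc(P,YAW,a,off,rad),cc).astype(np.float32)); print(round(a,1),np.round(e[0],1),np.round(e[1],1))
cv2.imwrite("pics/a4.png",np.hstack(o))
```

```text
scene
-0.1 [304.1 184.6] [35.4 54.5]
0.0 [304.1 184.9] [32.1 54.5]
0.1 [304.  185.2] [28.6 54.4]
0.2 [304.  185.5] [24.7 54.4]
0.3 [304.  185.8] [20.6 54.4]
top
-0.1 [342.6 243.2] [ 4.2 85.9]
0.0 [342.7 242.8] [12.8 85.9]
0.1 [342.8 242.4] [21.2 86. ]
0.2 [342.9 241.9] [29.5 86. ]
0.3 [342.9 241.5] [37.5 86.1]
```

View pics/a4.png

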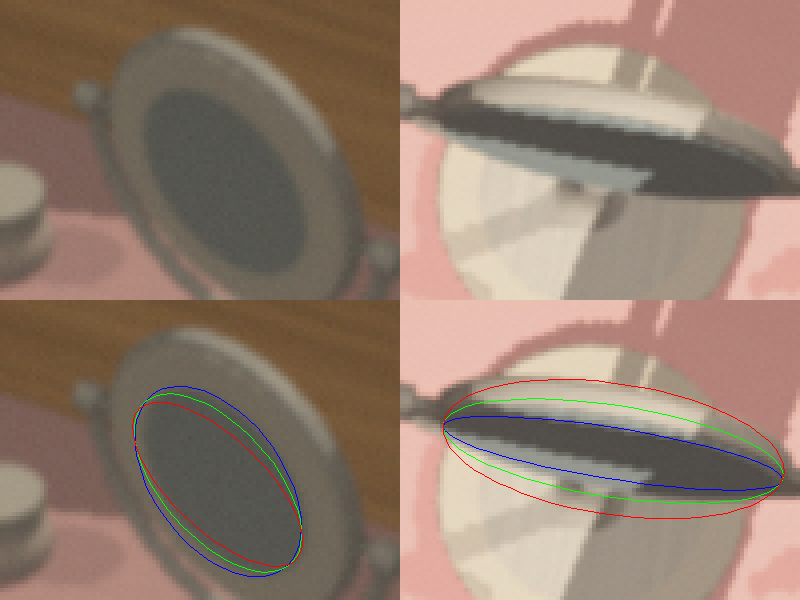

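The plain face and inner-mirror ellipses put the disc within about 0.05 rad of upright. The stand and bystanders haven't moved, so I'm handing it in.

```bash
python3 -c "
from plant import r
print(r.sign_off())"
```

```text
the job is handed in; nothing more can be done
None
```

I flipped the mirror so the face with the light ring looks at the chair, and by the camera fit it stands within about 0.05 rad of upright; the stand, flask, spray bottle and cream jar did not measurably move, and I handed the job in after about 20 s of robot time.

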